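# Lift a hanging wheel pair off its hooks with a fork and pack it

## Robot

A 6-joint arm with a two-finger parallel gripper is mounted at the origin on the work surface. World frame = base frame: x ahead of the robot, y to its left, z up, the work surface at z = 0. Lengths are in m, angles in rad, forces in N, time in s.
With the tool pointing down it reaches from about 0.3 to 0.85 m from the base axis. Payload 5.4 kg.
Tool frame: the origin (TCP) lies midway between the tips of the shut fingers; the grasp point (between the pads) lies robot.tcp_to_grasp behind it (robot.tcp_to_grasp is the distance from the TCP to the grasp point, in m); z points along the fingers, y is the direction in which the jaws open and shut (so a half turn about z gives the same grasp; the last joint's range is limited). The gripper opens to 85 mm and grips with 20 to 120 N. Pads are 22 mm wide; open, the fingers measure 114 mm over their backs; the gripper's body (76 mm by 85 mm) begins 54 mm behind the grasp point. The pads swing forward as they close: fully open they stand 13 mm farther back than shut.
Start: joints at [-1.467, 0.158, 1.597, -0, 1.386, -0.21], TCP at [0.177, -0.547, 0.231] pointing down, gripper open.
Joint ranges: [-2.91, 2.91], [-0.94, 2.29], [0.18, 2.7], [-1.29, 4.43], [0.17, 2.64], [-3, 3]. Speed limits (rad/s): [2.57, 2.57, 3.14, 3.14, 3.14, 3.14].

## Interface

Orientations are given as a rotation vector (axis times angle).
In Python, from rig import robot, telemetry, optics, ticket gives the robot as it stands. Calls block until the motion is done:
- robot.move_ptp(position, orientation): joint-space move of the TCP to a pose.
- robot.move_linear(position, rot=None, feed=0.15): straight line of the TCP; rot=None keeps the orientation; feed is the mean speed in m/s.
- robot.movej(angles): joint-space move.
- robot.move_gripper(opening, strength=None): finger opening in m; strength is the grip in N (None keeps the last); returns when the fingers have stopped.
- robot.hold(seconds).
- robot.inverse_kinematics(position, orientation): joint angles nearest the present ones, or None.
- telemetry.get_obs(): the state.
- optics.get_image(name): name is "side" or "top"; returns a dict with "image" (420x560x3 uint8, red, green, blue), "fx", "fy", "cx", "cy" (pixels), "k1" (the pictures are not rectified: a ray, as slopes to the right and down, at radius r is drawn at 1 + k1 r^2 times it, then the intrinsics apply), "pose" (4x4, takes a point from camera to world coordinates). Camera axes: x right, y down, z forward; pixel columns grow to the right and rows downward; lengths in m; the calibration is good to about 2 mm. A picture is of the moment at which its call begins. There is no depth.
A pose or a line that the arm cannot do raises robot.IKError and nothing moves.
- ticket.hand_in(): hands the job in, once; it reports no verdict.
The state is a dict: "time_s": time; "q": joint angles; "dq": joint speeds; "joint_efforts": joint torques, N m; "position": TCP position; "orientation": TCP orientation; "wrist_force": force on the tool from outside, world axes, zero at the start; "wrist_torque": the same for the moment, N m; "grip_width": finger opening in m.
Only numpy, scipy, OpenCV 4.12 (cv2) and the standard library are available. Lean on these libraries where they do the work, as an engineer would, in place of code of your own. Each camera call takes 0.05 s, during which the arm holds its last target. There are 200 camera calls.

## Task

Use the forked lifter to lift the pair of wheels on its axle up and off the two hooks of the rack, and pack it gently, lying level, into the empty front bay of the open box so that both wheels rest on the bay's floor; carry it on the lifter only, and never drop it or touch it with the gripper or arm. Then stand the lifter upright on the bare worktop again and let go; leave the bottle, the bowl, the skate tool and what is already in the box undisturbed.

Things in the scene. Friction and masses are not known exactly. Their poses are not given: they have to be found in the camera images.
- wheelset: two purple skate wheels (60 mm diameter, 36 mm wide, centres 64 mm either side of the middle) fixed on a steel axle 10 mm thick, 176 mm long, about 240 g; 92 mm of bare axle between the wheels. Origin in the middle of the axle; y along the axle, x and z turn as it rolls. It starts hanging level on the rack's hooks, up to 4 mm off the middle.
- rack: fixed steel rack, origin on the worktop below the hung axle; its open side is -x. Two posts at x = 38, y = -38.5 and 38.5 mm, 139 mm high, on a base plate 100 x 130 x 10 mm (x from -28 to 72). Each bears a flat hook, 6 mm wide in y, pointing to -x. Between the hooks it is open but for a low cross bar at x = 38, z = 54 to 66 mm.
- hooks (a point): middle point between the rack's two hooks, where the hung axle's centre lies, 130 mm above the worktop; axes as the rack's. Relative to it: hook beds top at z = -5, undersides -11 mm; upturned front lips x = -14 to -9, top z = 9 mm; rear stops x = 9 to 14, top z = 5 mm.
- lifter: aluminium L-shaped forked lifter, 200 g, standing on its fork. Origin on its underside below the middle of the grip; the fork points to +x. Grip: black block 30 mm (x) by 28 mm (y), z = 70 to 118 mm, on an upright plate 8 mm (x) by 52 mm (y) at x = 0. Foot: 52 mm wide, x = -26 to 4 mm, 6 mm thick. Tines 6 mm thick, 8 mm wide, at y = -22 and 22 mm, reaching to x = 58 mm.
- seat (a point): middle point between the lifter's two axle seats, on the level of the tines' top: 43 mm ahead (+x) of the grip and 6 mm above the lifter's underside. On each tine the seat is 18 mm long, from a ridge 6 mm high (9 to 13 mm behind this point) to an upturned tip 10 mm high (9 to 15 mm ahead).
- box: fixed grey open box, outside 148 mm (x) by 202 mm (y), walls 5 mm thick and 46 mm high, floor 6 mm. Origin at the centre of its underside. The front (-x) wall is cut away down to the floor over its middle 80 mm, so that the lifter can be drawn out that way. A divider at x = 3 to 7 mm, its top at z = 30 mm, parts the empty front bay from the filled rear bay.
- bay (a point): centre of the floor of the box's empty front bay, 6 mm above the worktop, axes as the box's. The bay is 72 mm (x, from -36 to +36 mm) by 192 mm (y). The wheel pair goes here with its axle along y; resting, its axle centre is 30 mm above this point.
- jar: glass jar of spacers, 52 mm diameter, 78 mm high, standing in the box's rear bay; origin at the centre of its underside. Leave it there.
- baseplate: aluminium truck baseplate 56 by 84 mm, 28 mm high, lying in the box's rear bay; origin at the centre of its underside. Leave it there.
- bottle: white lubricant bottle, 54 mm diameter, 190 mm high, standing on the worktop; origin at the centre of its underside. Bystander.
- bowl: steel magnetic bowl of bolts, 110 mm diameter, 34 mm high; origin at the centre of its underside. Bystander.
- skate_tool: chrome T-shaped skate tool lying flat, stem 120 mm along y, head 95 mm along x, 16 mm high; origin in the middle of the stem on its underside. Bystander.

How it is judged:
By the outcome, as a careful person would: the job done as asked, in the order asked, and still so for the second after the job is handed in, with the robot touching nothing.
It also fails if it takes over 67 s, if anything falls off the work surface, if the arm or the gripper's body presses on something with over 40 N, if the wrist force passes 120 N, or if a joint passes its speed limit or range.

## Working session

There is one attempt and no reset: what is moved stays moved. The work goes in short steps, each a Python script; the robot and the scene stay as the last script left them, time stands still between calls to the robot, and variables do not carry over. Pictures are saved under pics/ and viewed, about 8 in all and at most 12, crops included, and the job is handed in when it is done.

```bash
ls; mkdir -p pics; python3 - <<'E'
from rig import robot, telemetry, optics
import cv2,numpy as np
o=telemetry.get_obs(); print(o['time_s'],o['position'],o['orientation'],o['grip_width'],robot.tcp_to_grasp)
for n in('side','top'):
    d=optics.get_image(n); cv2.imwrite(f'pics/{n}0.png',d['image'][:,:,::-1])
    print(n,d['fx'],d['fy'],d['cx'],d['cy'],d['k1'],np.round(d['pose'],4).tolist())
E
```

```text
pics
0.0 [ 0.17740448 -0.54632122  0.23030279] [-3.10114300e+00 -4.90622214e-01 -1.38100374e-04] 0.08534779276598696 0.0187
side 421.76284786466266 421.76284786466266 279.9488310019044 212.95397004545632 -0.0373915110096604 [[-0.6841, -0.4381, 0.5832, -0.1391], [-0.7294, 0.4012, -0.5542, 0.6219], [0.0088, -0.8045, -0.5939, 0.8006], [0.0, 0.0, 0.0, 1.0]]
top 521.0013710177222 521.0013710177222 275.14434380974126 209.12540033686602 -0.04472670124861892 [[-0.0027, -0.9899, 0.1417, 0.3404], [-0.9999, 0.0009, -0.0132, -0.0025], [0.0129, -0.1417, -0.9898, 1.4748], [0.0, 0.0, 0.0, 1.0]]
```

View pics/side0.png

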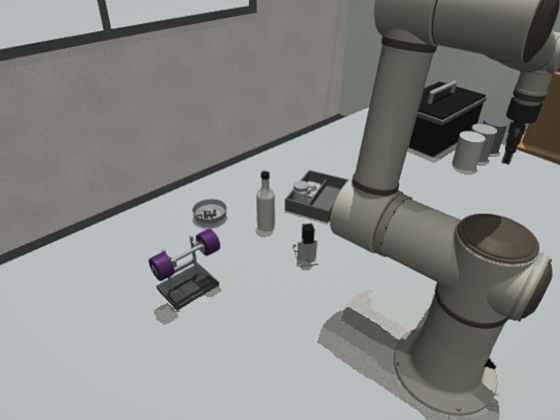

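View pics/top0.png

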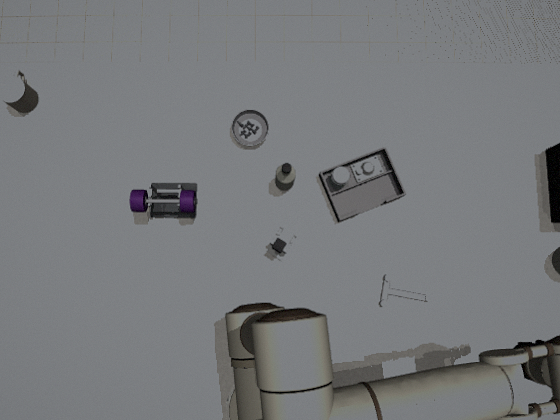

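Top view: the rack and wheelset are near (165,200), the lifter near (280,245) and the box near (362,185). Next I'll zoom in.

```bash
cat > h.py <<'E'
import numpy as np, cv2
from rig import robot, telemetry, optics
from scipy.spatial.transform import Rotation as R
def ray(d,u,v):
    x,y=(u-d['cx'])/d['fx'],(v-d['cy'])/d['fy']; a,b=x,y
    for _ in range(10):
        s=1+d['k1']*(a*a+b*b); a,b=x/s,y/s
    return d['pose'][:3,3], d['pose'][:3,:3]@np.array([a,b,1.])
def plane(d,u,v,z):
    o,r=ray(d,u,v); return o+r*(z-o[2])/r[2]
def proj(d,p):
    c=d['pose'][:3,:3].T@(np.asarray(p,float)-d['pose'][:3,3]); a,b=c[:2]/c[2]; s=1+d['k1']*(a*a+b*b)
    return np.array([d['cx']+d['fx']*a*s,d['cy']+d['fy']*b*s])
def tri(d1,p1,d2,p2):
    o1,r1=ray(d1,*p1);o2,r2=ray(d2,*p2); A=np.stack([r1,-r2],1)
    s=np.linalg.lstsq(A,o2-o1,rcond=None)[0]; a=o1+r1*s[0];b=o2+r2*s[1]
    return (a+b)/2,np.linalg.norm(a-b)
E
python3 - <<'E'
from h import *
t=optics.get_image('top'); s=optics.get_image('side')
def blobs(d,m,amin,roi=None):
    if roi: k=np.zeros_like(m);k[roi[1]:roi[3],roi[0]:roi[2]]=1;m=m*k
    n,l,st,c=cv2.connectedComponentsWithStats(m.astype(np.uint8))
    return [(c[i].round(1),st[i].tolist()) for i in range(1,n) if st[i][4]>=amin]
for n,d in(('top',t),('side',s)):
    hsv=cv2.cvtColor(d['image'],cv2.COLOR_RGB2HSV)
    m=(hsv[...,0]>125)&(hsv[...,0]<160)&(hsv[...,1]>100)
    print(n,blobs(d,m,20))
g=lambda im,x,y,w,h,k:cv2.resize(im[y:y+h,x:x+w,::-1],None,fx=k,fy=k,interpolation=cv2.INTER_CUBIC)
T=t['image'];S=s['image']
a=np.hstack([g(T,255,220,50,50,6),g(T,312,140,100,90,6)[:300*2][:540]][0:1]+[g(S,285,215,50,50,6)])
b=g(T,312,145,100,80,6)
c=np.zeros((300+0,600,3),np.uint8); c[:]=a
cv2.imwrite('pics/lift.png',np.vstack([c]))
cv2.imwrite('pics/box.png',np.hstack([b]))
E
```

```text
top [(array([137.9, 200.2]), [130, 190, 18, 22, 325]), (array([187. , 200.8]), [180, 190, 16, 23, 320])]
side [(array([208.7, 240.8]), [197, 230, 22, 25, 333]), (array([162.2, 265.5]), [150, 252, 24, 28, 398])]
```

View pics/lift.png

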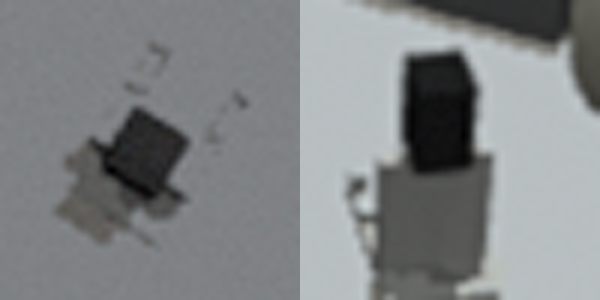

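View pics/box.png

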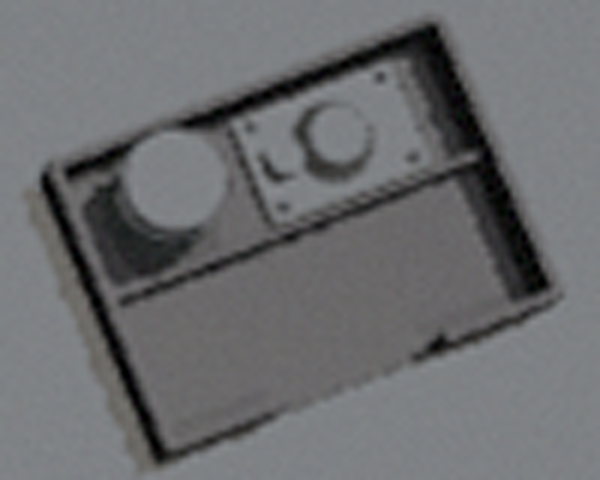

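```bash
python3 - <<'E'
from h import *
t=optics.get_image('top'); s=optics.get_image('side')
f=lambda x,y,ox,oy:((x+.5)/6-.5+ox,(y+.5)/6-.5+oy)
# wheels
a,ea=tri(t,(137.9,200.2),s,(162.2,265.5)); b,eb=tri(t,(187,200.8),s,(208.7,240.8))
print('wheels',a.round(4),b.round(4),ea,eb, 'plane',plane(t,137.9,200.2,.134).round(4),plane(t,187,200.8,.134).round(4))
# lifter
print('grip top',tri(t,f(148,150,255,220),s,f(140,71,285,215)),plane(t,*f(148,150,255,220),.118).round(4),plane(s,*f(140,71,285,215),.118).round(4))
for p in((165,48),(243,100)): print('tip',plane(t,*f(*p,255,220),.016).round(4))
# box rim
C=[plane(t,*f(*p,312,145),.046)[:2] for p in((48,165),(440,18),(562,295),(155,465))]
C=np.array(C);print('box',C.round(4).tolist(),C.mean(0).round(4))
for i in range(4): e=C[(i+1)%4]-C[i];print(np.linalg.norm(e).round(4),np.degrees(np.arctan2(e[1],e[0])).round(2))
print('bottle',plane(t,287,167,.19),'tool',plane(t,383,290,0),plane(t,426,297,0),'bowl',plane(t,250,129,.03))
g=lambda im,x,y,w,h,k:cv2.resize(im[y:y+h,x:x+w,::-1],None,fx=k,fy=k,interpolation=cv2.INTER_CUBIC)
cv2.imwrite('pics/rack.png',np.hstack([g(t['image'],120,170,90,60,4),g(s['image'],140,215,90,60*1,4)]))
E
```

```text
wheels [0.5549 0.3358 0.1311] [0.5528 0.2073 0.1329] 0.005321385955302869 0.005214679478201287 plane [0.5561 0.3372 0.134 ] [0.5544 0.2091 0.134 ]
grip top (array([ 0.44130301, -0.03119009,  0.11484358]), np.float64(0.0004092699136613303)) [ 0.4412 -0.031   0.118 ] [ 0.4385 -0.0283  0.118 ]
tip [ 0.4967 -0.0413  0.016 ]
tip [ 0.4722 -0.0777  0.016 ]
box [[0.6497, -0.1464], [0.7208, -0.3331], [0.5881, -0.3859], [0.5085, -0.1937]] [ 0.6168 -0.2648]
0.1998 -69.15
0.1429 -158.31
0.208 112.48
0.1489 18.53
bottle [ 0.6315982  -0.04978564  0.19      ] tool [ 0.32136872 -0.32496065  0.        ] [ 0.30106848 -0.4464015   0.        ] bowl [0.77927046 0.04972973 0.03      ]
```

View pics/rack.png

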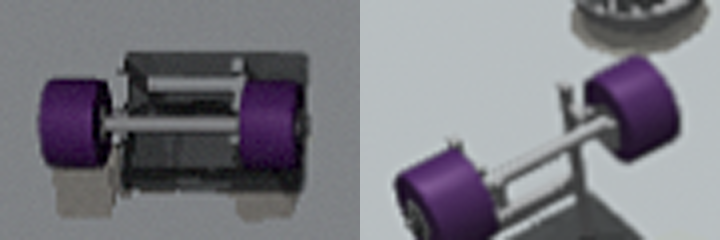

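```bash
cat >> h.py <<'E'
TH=.0713  # TCP height over lifter underside
SG=[1]
def rot(yaw,sg=None):
    sg=sg or SG[0]
    y=sg*np.array([np.cos(yaw),np.sin(yaw),0]); z=np.array([0,0,-1.]); return R.from_matrix(np.stack([np.cross(y,z),y,z],1)).as_rotvec()
def seat2tcp(seat,yaw,off=(-.043,0)):
    c,s=np.cos(yaw),np.sin(yaw); return np.array([seat[0]+c*off[0]-s*off[1],seat[1]+s*off[0]+c*off[1],seat[2]-.006+TH])
E
python3 - <<'E'
from h import *
D=np.radians
for sg in(1,-1):
    for p,y in(([.441,-.031,.0713],-33.8),([.441,-.031,.2],-33.8),([.43,.272,.17],-1),([.511,.272,.17],-1),([.511,.272,.26],-1),([.42,-.33,.26],21),([.546,-.293,.25],21),([.546,-.293,.08],21),([.45,-.33,.08],21)):
        q=robot.inverse_kinematics(p,rot(D(y),sg)); print(sg,p,None if q is None else np.round(q,2))
# box refinement: outer contour
t=optics.get_image('top'); print(telemetry.get_obs()['time_s'])
E
```

```text
1 [0.441, -0.031, 0.0713] [-0.34  0.01  2.1  -0.    1.03  0.25]
1 [0.441, -0.031, 0.2] [-0.34 -0.17  1.99 -0.    1.33  0.25]
1 [0.43, 0.272, 0.17] [ 0.33  0.04  1.85 -0.    1.25  0.34]
1 [0.511, 0.272, 0.17] [ 0.28  0.22  1.65 -0.    1.27  0.3 ]
1 [0.511, 0.272, 0.26] [ 0.28  0.15  1.55 -0.    1.44  0.3 ]
1 [0.42, -0.33, 0.26] [-0.89  0.03  1.67  0.    1.43 -1.26]
1 [0.546, -0.293, 0.25] [-0.69  0.26  1.44  0.    1.44 -1.05]
1 [0.546, -0.293, 0.08] [-0.69  0.42  1.59 -0.    1.13 -1.05]
1 [0.45, -0.33, 0.08] [-0.85  0.28  1.77  0.    1.09 -1.22]
-1 [0.441, -0.031, 0.0713] [-0.34  0.01  2.1  -0.    1.03 -2.9 ]
-1 [0.441, -0.031, 0.2] [-0.34 -0.17  1.99 -0.    1.33 -2.9 ]
-1 [0.43, 0.272, 0.17] [ 0.33  0.04  1.85 -0.    1.25 -2.8 ]
-1 [0.511, 0.272, 0.17] [ 0.28  0.22  1.65 -0.    1.27 -2.84]
-1 [0.511, 0.272, 0.26] [ 0.28  0.15  1.55 -0.    1.44 -2.84]
-1 [0.42, -0.33, 0.26] [-0.89  0.03  1.67 -0.    1.43  1.88]
-1 [0.546, -0.293, 0.25] [-0.69  0.26  1.44 -0.    1.44  2.09]
-1 [0.546, -0.293, 0.08] [-0.69  0.42  1.59 -0.    1.13  2.09]
-1 [0.45, -0.33, 0.08] [-0.85  0.28  1.77 -0.    1.09  1.93]
0.35
```

```bash
python3 - <<'E'
from h import *
D=np.radians; yw=D(-33.8)
robot.move_ptp([.441,-.031,.2],rot(yw))
robot.move_linear([.441,-.031,.0713],feed=.12)
robot.move_gripper(0.02,90)
o=telemetry.get_obs(); print(o['time_s'],o['grip_width'],o['wrist_force'])
robot.move_linear([.441,-.031,.17],feed=.12)
o=telemetry.get_obs(); print(o['wrist_force'],o['wrist_torque'])
yr=D(-1)
# seat 75 mm short of axle, tines 20 mm below axle bottom
p=seat2tcp([.5545-.075,.2725,.105],yr)
robot.move_ptp(p,rot(yr))
o=telemetry.get_obs(); print(o['time_s'],o['grip_width'],o['position'],p,o['wrist_force'])
t=optics.get_image('top'); s=optics.get_image('side')
np.savez('v1.npz',t=t['image'],s=s['image'])
g=lambda im,x,y,w,h,k:cv2.resize(im[y:y+h,x:x+w,::-1],None,fx=k,fy=k,interpolation=cv2.INTER_CUBIC)
cv2.imwrite('pics/pre.png',np.hstack([g(t['image'],115,165,100,100,4),g(s['image'],140,200,100,100,4)]))
E
```

```text
4.2083 0.029081077419529255 [0.0041391  0.20161325 2.61668034]
[ 0.64710271 -0.24640586 -2.3328494 ] [-0.04590344  0.01642948 -0.01252949]
6.35 0.02937850608797261 [0.43675776 0.27231975 0.17003641] [0.43650655 0.27325045 0.1703    ] [ 0.0576898   0.17795514 -2.36373821]
```

View pics/pre.png

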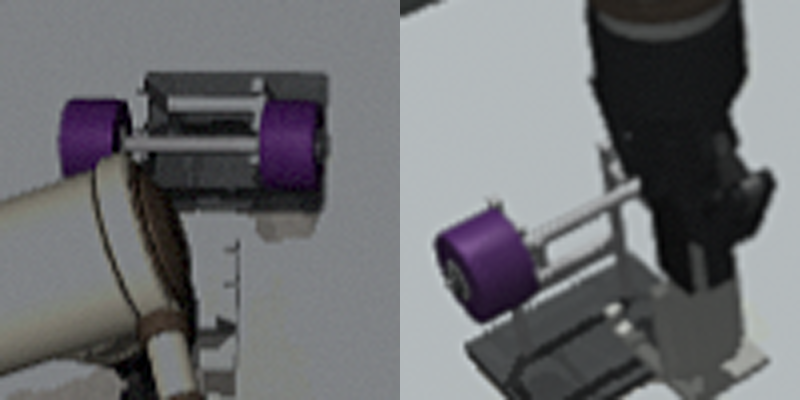

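```bash
python3 - <<'E'
from h import *
t=optics.get_image('top'); s=optics.get_image('side')
o=telemetry.get_obs(); p=o['position']; yr=np.radians(-1); print(o['orientation'],rot(yr))
def L(x,y,z): c,ss=np.cos(yr),np.sin(yr); return [p[0]+c*x-ss*y,p[1]+ss*x+c*y,p[2]-TH+z]
ct=lambda q:((q-[115,165]+.5)*4-.5).round(0)
cs=lambda q:((q-[140,200]+.5)*4-.5).round(0)+[400,0]
for n,x in(('tip R outer top',(.058,-.026,.016)),('tip R outer base',(.058,-.026,.0)),('tipR in',(.052,-.026,.016)),('ridge R',(.032,-.026,.012)),('tip L outer',(.058,.026,.016)),('plate R foot',(.004,-.026,.006)),('foot back R',(-.026,-.026,.006)),('foot back L',(-.026,.026,.006)),('plate L foot',(-.004,.026,.006))):
    w=L(*x); print(n,ct(proj(t,w)),cs(proj(s,w)))
for y in(-.046,-.088,.088,.046): w=[.5545-.0*y,.2725+y,.13];print('axle',y,ct(proj(t,w)),cs(proj(s,w)))
for y in(-.082,.082):
  for dx,dz in((-.03,0),(.03,0),(0,.03),(0,-.03)): w=[.5545+dx,.2725+y,.13+dz];print('wheel',y,dx,dz,ct(proj(t,w)),cs(proj(s,w)))
a=np.hstack([cv2.resize(t['image'][195:265,150:200,::-1],None,fx=8,fy=8,interpolation=cv2.INTER_CUBIC),cv2.resize(s['image'][230:300,175:225,::-1],None,fx=8,fy=8,interpolation=cv2.INTER_CUBIC)])
cv2.imwrite('pics/pre2.png',a)
E
```

```text
[2.24285226e+00 2.19948475e+00 8.21722705e-05] [2.24074237 2.2019714  0.        ]
tip R outer top [237. 239.] [680. 263.]
tip R outer base [241. 242.] [682. 283.]
tipR in [237. 248.] [686. 268.]
ridge R [237. 279.] [706. 291.]
tip L outer [158. 238.] [604. 305.]
plate R foot [236. 323.] [736. 325.]
foot back R [235. 369.] [767. 354.]
foot back L [155. 367.] [690. 401.]
plate L foot [157. 334.] [667. 378.]
axle -0.046 [264. 146.] [645. 180.]
axle -0.088 [328. 145.] [701. 150.]
axle 0.088 [ 59. 146.] [448. 285.]
axle 0.046 [123. 146.] [513. 250.]
wheel -0.082 -0.03 0 [318. 191.] [722. 178.]
wheel -0.082 0.03 0 [320. 100.] [665. 132.]
wheel -0.082 0 0.03 [312. 138.] [689. 116.]
wheel -0.082 0 -0.03 [325. 153.] [697. 191.]
wheel 0.082 -0.03 0 [ 67. 191.] [485. 308.]
wheel 0.082 0.03 0 [ 70. 101.] [431. 253.]
wheel 0.082 0 0.03 [ 56. 138.] [448. 241.]
wheel 0.082 0 -0.03 [ 80. 153.] [466. 318.]
```

View pics/pre2.png

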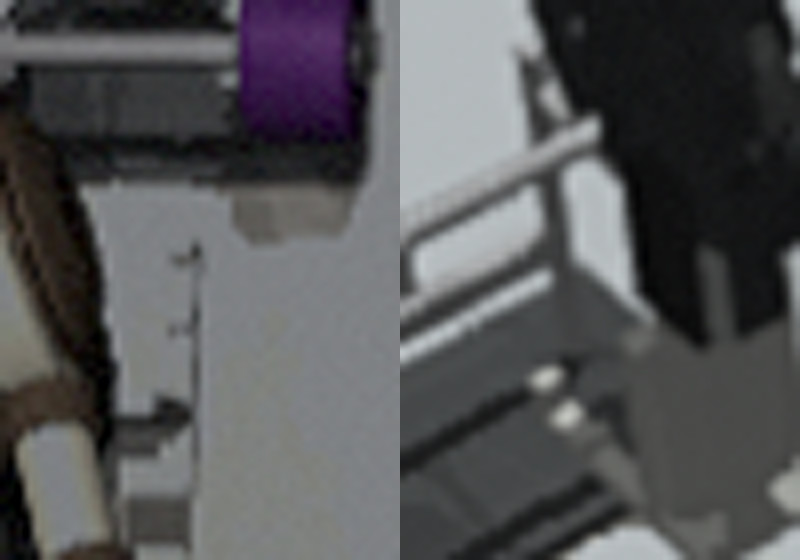

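```bash
python3 - <<'E'
from h import *
yr=np.radians(-1); S=np.array([.5575,.274,.105])
robot.move_linear(seat2tcp(S,yr),feed=.06); robot.hold(.1)
o=telemetry.get_obs(); print(o['time_s'],o['position'],o['wrist_force'].round(2))
ok=True
f0=o['wrist_force'][2]
for z in(.113,.117,.119,.121,.123,.125,.127,.129):
    S[2]=z; robot.move_linear(seat2tcp(S,yr),feed=.04); robot.hold(.1)
    o=telemetry.get_obs(); print(z,o['position'][2].round(4),o['wrist_force'].round(2),o['wrist_torque'].round(3))
    if o['wrist_force'][2]<f0-1: break
print(o['time_s'])
t=optics.get_image('top'); s=optics.get_image('side')
g=lambda im,x,y,w,h,k:cv2.resize(im[y:y+h,x:x+w,::-1],None,fx=k,fy=k,interpolation=cv2.INTER_CUBIC)
cv2.imwrite('pics/touch.png',np.hstack([g(t['image'],125,180,80,110,5),g(s['image'],140,210,80,110,5)]))
E
```

```text
8.1 [0.51421885 0.27481063 0.17031317] [ 0.3   0.57 -1.4 ]
0.113 0.1784 [-0.01  1.07 -1.62] [0.032 0.008 0.043]
0.117 0.1823 [-0.62 -0.95 -1.79] [-0.067  0.011 -0.029]
0.119 0.1843 [ 0.01  0.3  -2.65] [-0.024 -0.008 -0.009]
9.25
```

```bash
cat >> h.py <<'E'
def wf(n=6):
    F=[]
    for _ in range(n): robot.hold(.05); F.append(telemetry.get_obs()['wrist_force'])
    return np.mean(F,0).round(2)
E
python3 - <<'E'
from h import *
yr=np.radians(-1); S=np.array([.5575,.274,.119])
print(wf())
for z in(.121,.123,.125,.127,.129):
    S[2]=z; robot.move_linear(seat2tcp(S,yr),feed=.04); f=wf(4); o=telemetry.get_obs()
    print(z,o['position'][2].round(4),f,o['wrist_torque'].round(3))
    if f[2]<-3.5: break
print(o['time_s'])
t=optics.get_image('top'); s=optics.get_image('side')
g=lambda im,x,y,w,h,k:cv2.resize(im[y:y+h,x:x+w,::-1],None,fx=k,fy=k,interpolation=cv2.INTER_CUBIC)
cv2.imwrite('pics/touch.png',np.hstack([g(t['image'],125,180,80,110,5),g(s['image'],140,210,80,110,5)]))
E
```

```text
[ 0.09  0.16 -2.04]
0.121 0.1863 [-0.06  0.04 -1.85] [ 0.008  0.005 -0.019]
0.123 0.1883 [-0.16 -0.2  -1.68] [ 0.047  0.005 -0.026]
0.125 0.1903 [-0.03 -0.08 -1.92] [ 0.008 -0.027  0.008]
0.127 0.192 [-0.35 -0.14 -4.35] [-0.053  0.095  0.05 ]
11.45
```

View pics/touch.png

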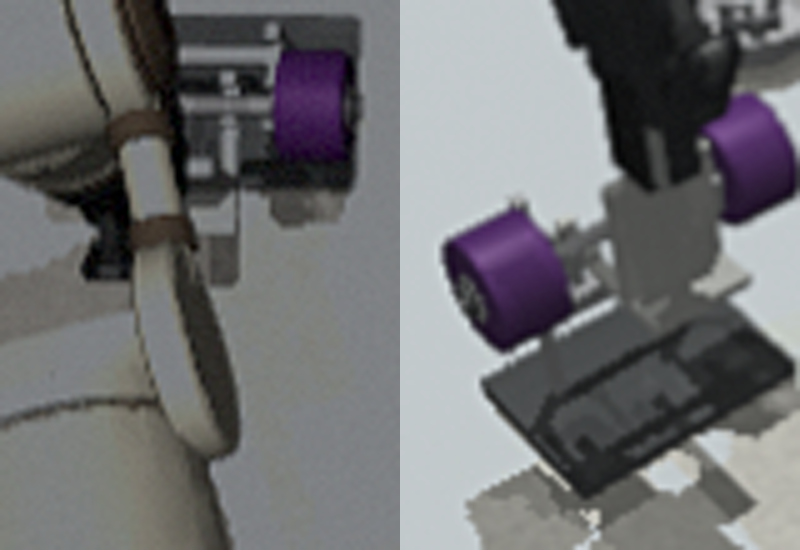

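Contact came at the expected height with the full 2.4 N load, so the axle is in the seats. The top view shows the tine tip ahead of the axle, at about (230,78). I'll lift clear and back out.

```bash
python3 - <<'E'
from h import *
yr=np.radians(-1); S=np.array([.5575,.274,.165])
robot.move_linear(seat2tcp(S,yr),feed=.04); print(wf(4))
S[0]-=.10; robot.move_linear(seat2tcp(S,yr),feed=.06); print(wf(4))
o=telemetry.get_obs(); print(o['time_s'],o['position'],o['grip_width'])
t=optics.get_image('top'); s=optics.get_image('side'); np.savez('v2.npz',t=t['image'],s=s['image'])
g=lambda im,x,y,w,h,k:cv2.resize(im[y:y+h,x:x+w,::-1],None,fx=k,fy=k,interpolation=cv2.INTER_CUBIC)
cv2.imwrite('pics/carry.png',np.hstack([g(t['image'],115,180,100,110,4),g(s['image'],140,200,100,110,4)]))
# box edges: line fits on outer dark rim from first top image
im=cv2.imread('pics/top0.png',0)
print(im[150:225:5,318:410:4])
E
```

```text
[ 0.25 -0.03 -4.06]
[ 0.47 -0.34 -4.09]
14.8667 [0.41463766 0.2747083  0.23026606] 0.029340761933786683
[[130 128 127 129 127 129 126 130 129 126 127 128 131 128 119  98  12 100
  128 127 128 128 127]
 [125 129 128 129 126 129 130 129 131 131 130 113  76  14  66 102  49  13
  127 126 126 131 129]
 [128 127 128 128 130 129 128 130 109  46  23  85 131 129 130 123  79  10
   89 132 128 129 127]
 [129 129 128 128 126  96  31  20  89 116 129  58 128 127 123 128  98  51
   11 126 128 125 128]
 [129 123  94   1 117 131 128 127 105 128 128 106 128 126 117 128 123  79
   68  83 128 126 127]
 [ 96 104  96  68 133 127 128 130  85  84  92 130 104 121 123  88  48  87
   53  12 119 130 127]
 [105  28  51  33  66 129 130 126 104 105 110 113  84  47 103 105 101 104
   87  22  63 129 130]
 [125  69 104  46  34  32  31  91 100  96  53 106 106 102 102 105 103 101
  105  52   8 115 126]
 [131 104   9  52  44  61  83  58 107 105 104 106 104 104 104 102 103 103
  101  85  36  40 128]
 [129 127  95 103  77 106 107 104 106 105 105 102 106 102 103 105 104 105
  100  97  81  86 129]
 [130 128 106   7 106 105 108 106 104 105 103 104 105 106 104 107 100  93
   64  86 133 128 127]
 [129 128 122  90 105 104 107 106 104 104 106 107 104 107 106  98 103 131
  129 129 128 129 129]
 [128 128 128 102   7 108 106 107 107 100 106 103 100 132 129 127 130 127
  127 127 127 127 128]
 [131 127 128 124  95  85  99 100 103  54 131 130 128 127 128 127 127 130
  128 127 128 128 125]
 [128 127 127 129 103   0  37 120 127 128 128 127 127 128 127 128 128 126
  128 128 128 128 129]]
```

View pics/carry.png

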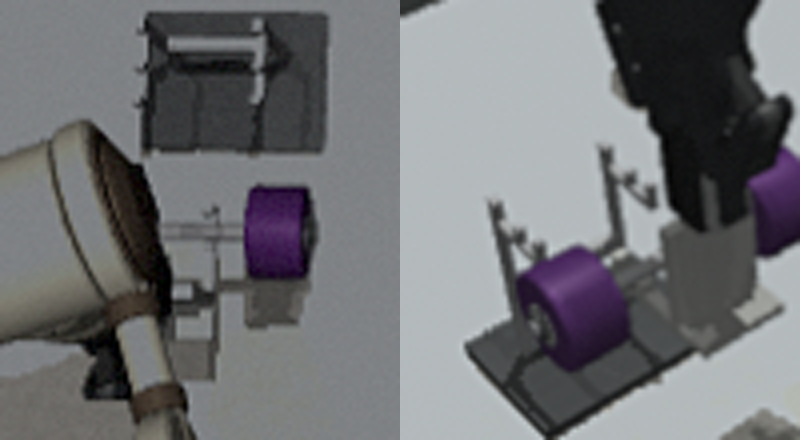

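Everything is carried level and clear of the rack. Now a finer look at the box from both cameras, plus the wheel offset.

```bash
python3 - <<'E'
from h import *
t=optics.get_image('top'); s=optics.get_image('side'); np.savez('v3.npz',t=t['image'],s=s['image'])
hsv=cv2.cvtColor(t['image'],cv2.COLOR_RGB2HSV); m=((hsv[...,0]>125)&(hsv[...,0]<160)&(hsv[...,1]>100)).astype(np.uint8)
n,l,st,c=cv2.connectedComponentsWithStats(m)
for i in range(1,n):
    if st[i][4]>50: print(c[i],st[i],plane(t,*c[i],.174))
print('tine outer edge',plane(t,115+(216+.5)/4-.5,180+250/4,.165), 'tip',plane(t,115+(217.5)/4-.5,180+205/4,.175))
g=lambda im,x,y,w,h,k:cv2.resize(im[y:y+h,x:x+w,::-1],None,fx=k,fy=k,interpolation=cv2.INTER_CUBIC)
A=g(t['image'],314,143,94,84,5); B=g(s['image'],278,160,66,84,5)
A=cv2.convertScaleAbs(A,alpha=1.5); cv2.imwrite('pics/box2.png',np.hstack([A,B]))
E
```

```text
[183.46363636 237.65757576] [176 227  16  23 330] [0.45469906 0.20970439 0.174     ]
tine outer edge [0.44330178 0.24826711 0.165     ] tip [0.47071856 0.2464383  0.175     ]
```

View pics/box2.png

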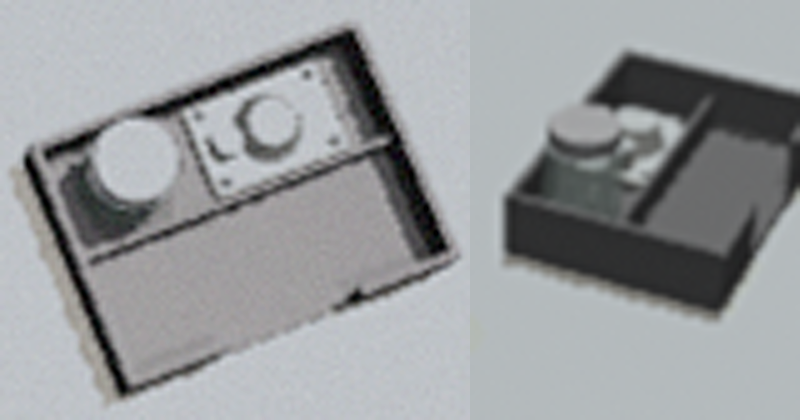

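```bash
python3 - <<'E'
from h import *
t=optics.get_image('top'); s=optics.get_image('side')
ft=lambda x,y:((x+.5)/5-.5+314,(y+.5)/5-.5+143); fs=lambda x,y:((x-470+.5)/5-.5+278,(y+.5)/5-.5+160)
C=np.array([plane(t,*ft(*p),.046)[:2] for p in((41,150),(357,22),(461,257),(132,386))])
print(C.round(4).tolist(),C.mean(0))
M=np.array([[.074,.101],[.074,-.101],[-.074,-.101],[-.074,.101]])
def fit(M,C):
    m,c=M.mean(0),C.mean(0); a=M-m;b=C-c
    th=np.arctan2((a[:,0]*b[:,1]-a[:,1]*b[:,0]).sum(),(a*b).sum()); Rm=np.array([[np.cos(th),-np.sin(th)],[np.sin(th),np.cos(th)]])
    return th,c-Rm@m,((Rm@a.T).T-b).round(4).tolist(),Rm
th,o,res,Rm=fit(M,C); print('top',np.degrees(th),o,res)
Cs=np.array([plane(s,*fs(*p),.046)[:2] for p in((507,197),(627,52),(724,254))])
ths,os_,res,_=fit(M[[0,1,3]],Cs); print('side',np.degrees(ths),os_,res)
print('bay top',o+Rm@[-.033,0])
# divider top line ends: crop (92,260)-(395,140)
for p in((92,260),(395,140)): print('div',Rm.T@(plane(t,*ft(*p),.030)[:2]-o))
# front cut floor edge mid (290,325)
print('front floor edge',Rm.T@(plane(t,*ft(285,327),.006)[:2]-o), 'cut right',Rm.T@(plane(t,*ft(352,297),.02)[:2]-o),'cut left',Rm.T@(plane(t,*ft(220,353),.02)[:2]-o))
E
```

```text
[[0.6482, -0.1526], [0.7225, -0.3334], [0.5874, -0.3874], [0.5149, -0.201]] [ 0.6182513  -0.26861121]
top 21.471975562061246 [ 0.6182513  -0.26861121] [[0.0019, 0.0051], [0.0016, -0.0021], [-0.001, -0.0023], [-0.0025, -0.0007]]
side 21.597305638847356 [ 0.61430607 -0.26525648] [[0.0009, 0.0004], [0.0025, -0.0017], [-0.0034, 0.0012]]
bay top [ 0.58754161 -0.28069074]
div [0.00390228 0.09143259]
div [ 0.00455946 -0.0962334 ]
front floor edge [-0.06981916 -0.0010005 ] cut right [-0.06888777 -0.04003411] cut left [-0.07080518  0.04254439]
```

```bash
python3 - <<'E'
from h import *
yb=np.radians(21.5); u=np.array([np.cos(yb),np.sin(yb)]); T=np.array([.588,-.279])
P=T-.12*u
robot.move_linear(seat2tcp([*P,.15],yb),rot(yb),feed=.14); print(wf(4))
robot.move_linear(seat2tcp([*T,.11],yb),feed=.1); print(wf(4))
robot.move_linear(seat2tcp([*T,.075],yb),feed=.05); print(wf(4))
o=telemetry.get_obs(); print(o['time_s'],o['position'],seat2tcp([*T,.075],yb),o['grip_width'])
t=optics.get_image('top'); s=optics.get_image('side')
for n,d in(('t',t),('s',s)):
    hsv=cv2.cvtColor(d['image'],cv2.COLOR_RGB2HSV); m=((hsv[...,0]>125)&(hsv[...,0]<160)&(hsv[...,1]>100)).astype(np.uint8)
    k,l,st,c=cv2.connectedComponentsWithStats(m)
    for i in range(1,k):
        if st[i][4]>40: print(n,c[i].round(1),st[i],plane(d,*c[i],.083).round(4))
g=lambda im,x,y,w,h,k:cv2.resize(im[y:y+h,x:x+w,::-1],None,fx=k,fy=k,interpolation=cv2.INTER_CUBIC)
A=cv2.convertScaleAbs(g(t['image'],314,143,94,94,5),alpha=1.5); cv2.imwrite('pics/hov.png',np.hstack([A,g(s['image'],278,150,66,94,5)]))
E
```

```text
[-0.2  -0.09 -4.01]
[-0.03  0.31 -3.35]
[ 0.12 -0.23 -4.39]
22.5667 [ 0.54823601 -0.29493792  0.14081861] [ 0.54799204 -0.29475955  0.1403    ] 0.029033495647628103
t [349.3 199.1] [340 189  19  24 268] [ 0.5668 -0.2224  0.083 ]
s [320.  190.4] [313 181  14  21 158] [ 0.5674 -0.2194  0.083 ]
```

View pics/hov.png

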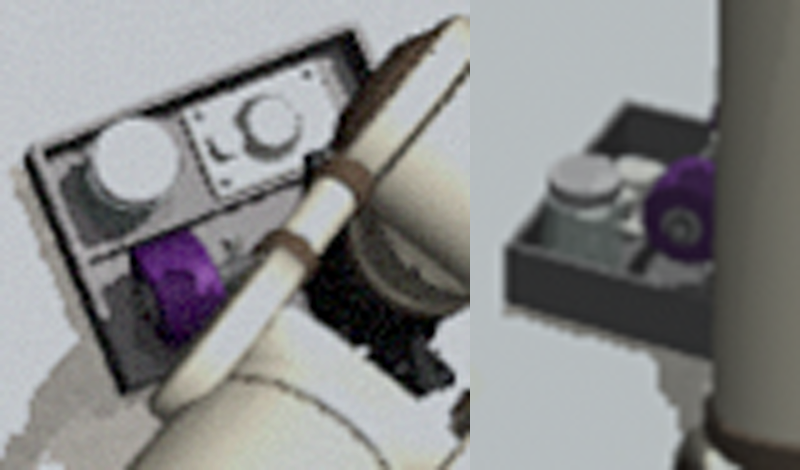

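```bash
python3 - <<'E'
from h import *
t=optics.get_image('top'); s=optics.get_image('side')
yb=np.radians(21.5); Rm=np.array([[np.cos(yb),-np.sin(yb)],[np.sin(yb),np.cos(yb)]]); B=np.array([.5858,-.2793])
a=np.linspace(0,2*np.pi,200)
P=[proj(t,[*(B+Rm@[.03*np.cos(k),y]),.08+.03*np.sin(k)]) for k in a for y in(.046,.082)]
hull=cv2.convexHull(np.array(P,np.float32))[:,0]
S=[proj(s,[*(B+Rm@[.03*np.cos(k),y]),.08+.03*np.sin(k)]) for k in a for y in(.046,.082)]
hs=cv2.convexHull(np.array(S,np.float32))[:,0]
def mask(d):
    hsv=cv2.cvtColor(d['image'],cv2.COLOR_RGB2HSV); return ((hsv[...,0]>125)&(hsv[...,0]<160)&(hsv[...,1]>100))
for n,d,h in(('top',t,hull),('side',s,hs)):
    m=mask(d); v,u=np.nonzero(m); print(n,'obs u',u.min(),u.max(),'v',v.min(),v.max(),'pred u',h[:,0].min(),h[:,0].max(),'v',h[:,1].min(),h[:,1].max())
    # extents along several directions
    for ang in range(0,360,45):
        e=np.array([np.cos(np.radians(ang)),np.sin(np.radians(ang))])
        print(ang,'obs',(u*e[0]+v*e[1]).max().round(1),'pred',(h@e).max().round(1),end='; ')
    print()
E
```

```text
top obs u 189 559 v 149 402 pred u 337.6416 358.97693 v 188.2495 213.62979
0 obs 559.0 pred 359.0; 45 obs 550.1 pred 401.1; 90 obs 402.0 pred 213.6; 135 obs 150.6 pred -93.4; 180 obs -189.0 pred -337.6; 225 obs -353.6 pred -375.5; 270 obs -149.0 pred -188.2; 315 obs 288.5 pred 115.0; 
side obs u 313 326 v 181 201 pred u 310.04556 332.40933 v 180.50267 203.15219
0 obs 326.0 pred 332.4; 45 obs 371.9 pred 373.1; 90 obs 201.0 pred 203.2; 135 obs -82.0 pred -80.3; 180 obs -313.0 pred -310.0; 225 obs -354.3 pred -352.7; 270 obs -181.0 pred -180.5; 315 obs 101.1 pred 102.9;
```

```bash
python3 - <<'E'
from h import *
yb=np.radians(21.5); u=np.array([np.cos(yb),np.sin(yb)]); n=np.array([-u[1],u[0]]); T=np.array([.588,-.279])+.002*n
robot.move_linear(seat2tcp([*T,.045],yb),feed=.05); print(wf(5))
for z in(.038,.034,.032,.031,.030,.029,.028):
    robot.move_linear(seat2tcp([*T,z],yb),feed=.03); f=wf(4); o=telemetry.get_obs(); print(z,o['position'][2].round(4),f)
    if f[2]>-2.7 and z<.0305: break
print(o['time_s'])
t=optics.get_image('top'); s=optics.get_image('side'); np.savez('v4.npz',t=t['image'],s=s['image'])
E
```

```text
[-0.07 -0.28 -4.33]
0.038 0.1035 [ 0.39  0.09 -4.39]
0.034 0.0994 [ 0.24  0.2  -4.41]
0.032 0.0973 [-0.25 -0.06 -4.03]
0.031 0.0966 [-0.16 -0.48 -2.02]
0.03 0.0953 [-0.06 -0.13 -1.85]
26.1833
```

Contact came at the floor height, so both wheels are down. I'll lower the fork free and draw it out.

```bash
python3 - <<'E'
from h import *
yb=np.radians(21.5); u=np.array([np.cos(yb),np.sin(yb)]); n=np.array([-u[1],u[0]]); T=np.array([.588,-.279])+.002*n
for z in(.024,.0172):
    robot.move_linear(seat2tcp([*T,z],yb),feed=.03); print(z,wf(4))
for d in(.008,.02,.035):
    robot.move_linear(seat2tcp([*(T-d*u),.0172],yb),feed=.03); print(d,wf(3))
robot.move_linear(seat2tcp([*(T-.13*u),.0172],yb),feed=.06); print(wf(3))
o=telemetry.get_obs(); print(o['time_s'],o['position'])
t=optics.get_image('top'); s=optics.get_image('side'); np.savez('v5.npz',t=t['image'],s=s['image'])
g=lambda im,x,y,w,h,k:cv2.resize(im[y:y+h,x:x+w,::-1],None,fx=k,fy=k,interpolation=cv2.INTER_CUBIC)
A=cv2.convertScaleAbs(g(t['image'],314,143,94,110,5),alpha=1.5); cv2.imwrite('pics/out.png',np.hstack([A,g(s['image'],278,150,66,110,5)]))
E
```

```text
0.024 [-0.02  0.25 -1.55]
0.0172 [-0.05 -0.03 -2.08]
0.008 [ 0.3   0.18 -2.46]
0.02 [-0.12 -0.07 -1.54]
0.035 [ 0.22 -0.02 -1.59]
[-0.09 -0.45 -2.48]
31.3583 [ 0.42648695 -0.34044965  0.08249525]
```

View pics/out.png

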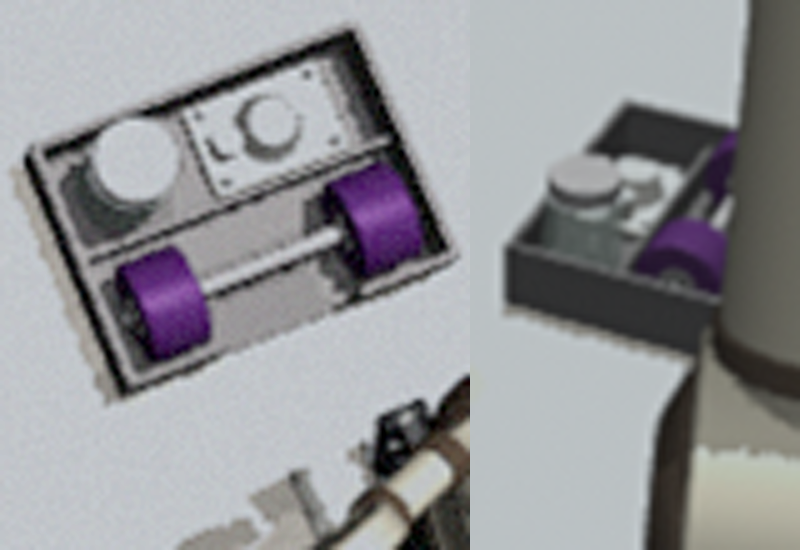

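The wheel pair lies level and square in the front bay, with wheels at (165,300) and (372,220) in the crop. The jar and baseplate look unmoved. I'll return the lifter to its original bare spot.

```bash
python3 - <<'E'
from h import *
yw=np.radians(-33.8); p=telemetry.get_obs()['position']
robot.move_linear([p[0],p[1],.2],feed=.12)
robot.move_linear([.441,-.031,.2],rot(yw),feed=.14)
robot.move_linear([.441,-.031,.085],feed=.08); robot.move_linear([.441,-.031,.076],feed=.03); print(wf(4))
for z in(.074,.073,.0722,.0715,.071,.0705):
    robot.move_linear([.441,-.031,z],feed=.02); f=wf(4); print(z,telemetry.get_obs()['position'][2].round(4),f)
    if f[2]>-.8: break
robot.move_gripper(.085); robot.hold(.3)
robot.move_linear([.441,-.031,.24],feed=.1)
robot.movej([-1.467,0.158,1.597,0,1.386,-0.21]); robot.hold(.3)
o=telemetry.get_obs(); print(o['time_s'],o['wrist_force'],o['grip_width'])
t=optics.get_image('top'); s=optics.get_image('side')
g=lambda im,x,y,w,h,k:cv2.resize(im[y:y+h,x:x+w,::-1],None,fx=k,fy=k,interpolation=cv2.INTER_CUBIC)
A=cv2.convertScaleAbs(g(t['image'],225,100,210,220,2),alpha=1.5); B=g(s['image'],190,160,170,220*170//170,2)
cv2.imwrite('pics/end.png',np.hstack([A,B]))
d=cv2.absdiff(cv2.cvtColor(t['image'],cv2.COLOR_RGB2GRAY),cv2.imread('pics/top0.png',0))>30
n,l,st,c=cv2.connectedComponentsWithStats(d.astype(np.uint8))
print([(c[i].round(),st[i][4]) for i in range(1,n) if st[i][4]>6])
E
```

```text
[-0.38  0.19 -1.96]
0.074 0.074 [ 0.02  0.   -1.76]
0.073 0.073 [ 0.2  -0.2  -1.61]
0.0722 0.0722 [-0.06 -0.14 -1.74]
0.0715 0.0716 [ 0.04 -0.35 -1.13]
0.071 0.0716 [-3.2   0.93  5.3 ]
44.55 [-0.47942106  1.00667565  0.14882798] 0.08500619234007255
[(array([364., 197.]), np.int32(752)), (array([139., 201.]), np.int32(438)), (array([169., 200.]), np.int32(104)), (array([193., 193.]), np.int32(33)), (array([189., 211.]), np.int32(134)), (array([158., 213.]), np.int32(30)), (array([172., 213.]), np.int32(32)), (array([282., 240.]), np.int32(9))]
```

The frame difference against the first picture shows changes only at the rack, in the front bay, and a 9-pixel trace at the lifter. That fits the lifter standing upright where it began, with the bystanders unmoved.

```bash
python3 -c "
from rig import ticket
ticket.hand_in()"
```

```text
the job is handed in; nothing more can be done
```

The job is done and handed in. The wheel pair is packed in the front bay, the lifter stands on the worktop where it started, and the arm is back at its start pose. The clock read about 44.6 s of the 67 s allowed.

**What I did:** I gripped the lifter and brought the fork in under the axle. I raised it until the wrist force showed the full weight in the seats, then lifted the pair off the hooks and backed out. I carried it round in front of the bottle, lowered it into the bay and drew the fork out through the cut-out front.

**Last checks:**
- **Wheels on the floor:** The weight came off the lifter with the seat at about 31 mm, the height expected with both wheels on the floor. The picture after drawing out showed the pair lying level and square in the bay.
- **Drawing the fork out:** The wrist force showed no drag.
- **Rest of the scene:** Comparing the last top picture with the first, only the rack, the front bay and a 9-pixel trace at the lifter had changed. So the bottle, bowl, skate tool, jar and baseplate look unmoved.

**Checks that failed or disagreed:**
- **Final picture:** I could not view it, because the 12-picture limit was reached. That the lifter stands upright rests on the frame comparison alone.
- **Camera agreement:** The two cameras differed by 2 to 5 mm on the box and axle positions. I averaged the box and judged the lifter and axle relative to each other.
- **Setting the lifter down:** My last 0.5 mm step pressed it lightly onto the worktop, with about 5 N upward and 3 N sideways at the wrist, before I let go.

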